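# Wake and zero the laboratory balance

## Robot

A 6-joint arm with a two-finger parallel gripper is mounted at the origin on the work surface. World frame = base frame: x ahead of the robot, y to its left, z up, the work surface at z = 0. Lengths are in mm, angles in rad, forces in N, time in s.
With the tool pointing down it reaches from about 275 to 750 mm from the base axis. Payload 10.2 kg.
Tool frame: the origin (TCP) lies between the finger pads; the fingertips stand 8 mm ahead of it and the grasp point (between the pads) lies 11 mm behind it; z points along the fingers, y is the line along which they close (so a half turn about z gives the same grasp; the last joint's range is limited). The gripper opens to 85 mm and grips with 20 to 120 N. Pads are 22 mm wide; open, the fingers measure 114 mm over their backs; the gripper's body (76 mm by 85 mm) begins 54 mm behind the grasp point. The pads swing forward as they close: fully open they stand 13 mm farther back than shut.
Start: joints at [-1.552, 0.313, 1.498, -0, 1.331, -0.223], TCP at [125.698, -509.736, 239.294] pointing down, gripper open.
Joint ranges: [-2.94, 2.94], [-0.97, 2.17], [0.19, 2.56], [-1.23, 4.37], [0.02, 3.11], [-2.88, 2.88]. Speed limits (rad/s): [2.39, 2.39, 3.01, 3.14, 3.14, 3.14].

## Interface

Orientations are given as a unit quaternion [w, x, y, z].
In Python, from rig import * gives the robot as it stands.
- The arm moves only by the shell command python3 -m handwheel 'ROWS' [FORCE]. ROWS is JSON, a list that holds one entry, the list of rows, each a list of 7 numbers: the shift along the world's x, y, z in mm, then the turn, a rotation vector about the world's x, y, z in degrees, then the opening, from -1 (shut) to 1 (fully open). A call has 1 to 8 rows; each row shifts and turns the commanded pose from where the row before left it; what a row does not reach is not made up. A row lasts 1/8 s, in which the tool goes at most 62.5 mm and 10.7 degrees, less where a joint would pass 70% of its speed; a pose out of reach is approached as far as the arm can. A call is refused whole if a number of a shift passes 62.5 or a number of a turn 10.7, either way. A call with a gripper value outside its range is refused whole. The fingers move at their own pace and stop on an object; FORCE is the grip in N (left out, the last holds). Time passes only in rows, so rows that do not move let the fingers close. It gives the time, the measured TCP pose, the force, the opening and the grip force at its end, in the units of the state.
- sense(): the state, without advancing time (a new reading comes with each control period).
- capture(name): name is "scene" or "side" or "wrist"; returns a dict with "image" (480x640x3 uint8, red, green, blue), "fx", "fy", "cx", "cy" (pixels), "rvec" (rotation vector, rad) and "tvec" (3), from world to camera coordinates, as OpenCV has them; the wrist camera has in their place "hand_eye" (4x4, takes a point from camera to tool coordinates, whose origin is the TCP and whose axes are the flange's). Camera axes: x right, y down, z forward; pixel columns grow to the right and rows downward; lengths in mm; the calibration is good to about 2 mm. A picture is of the moment at which its call begins: read the wrist's pose just before it. There is no depth.
- finish_job(): hands the job in; it is judged then, once.
The state is a dict: "time_s": time; "joints": joint angles; "dq": joint speeds; "tau": joint torques, N m; "eef_pos": TCP position; "ee_rot": TCP orientation; "force": force on the tool from outside, world axes, zero at the start; "wrist_torque": the same for the moment, N m; "grip_width": opening from 0.0 (shut) to 1.0 (fully open); "grip_force": force on a finger pad.
Only numpy, scipy, OpenCV 4.12 (cv2) and the standard library are available. Lean on these libraries where they do the work, as an engineer would, in place of code of your own. Each camera call takes 0.05 s, during which the arm holds its last target. There are 200 camera calls.

## Task

Bring the laboratory balance to life by pressing, in this order: push down the raised, ribbed end of the rocker on the grey power box until it has tipped fully over, press the balance's round key fully in so that it stays in, then press the long bar-shaped key fully down, hold it down for a good second and let it come up again. Do not press the small square key, and do not pick up or shift the beaker, the bottle or the jar.

Things in the scene. Friction and masses are not known exactly. Their poses are not given: they have to be found in the camera images.
- balance: White balance, fixed, 300 x 210 mm; +x to its back, +y to its left. Origin on the bench under the middle of the key row. Key deck 42 mm high within 50 mm before and behind the origin; rear body 62 mm high behind it, with a display strip and a steel pan (top 74 mm high, centre 168 mm behind the origin). Three grey keys in a row along y, 68 mm apart; which key has which place varies.
- power_box: Grey mains box, fixed to the bench, 110 (x) x 80 (y) x 40 mm high, origin at the centre of its underside; +x points to the end of the box where the rocker starts raised. May be turned by up to about 90 degrees either way.
- rocker (a joint): Angle of the grey rocker on the power box: a flat paddle 60 mm long (along the box x, three dark ribs across its +x end), 34 mm wide, 8 mm thick, pivoted at its middle 51 mm above the bench. 0 to 0.06 at the start (off, +x end up by 0.2 to 0.14 rad), 0.2 level, 0.4 fully over at its stop (on, that end down). Friction 0.05 N m, no spring: it stays where it is left.
- rocker_press (a point): Point on the top face of the rocker, on its centre line, 21 mm from the pivot towards the raised end (+x of the box): where to press straight down. About 57 to 59 mm above the bench at the start, 51 mm when fully over. A fingertip of some width meets the paddle nearer the pivot as it tips, up to 54 mm high.
- round_key (a joint): Travel of the round key: 0 up (start), 0.006 m fully in. It slides down against 3 N of friction, has no spring and stays in where it is pushed.
- round_key_top (a point): Centre of the top of the round key, a grey disc 28 mm in diameter, top 57 mm above the bench when up, 51 mm when fully in.
- bar_key (a joint): Travel of the long bar key: 0 up, 0.006 m fully down. Springs back: 1.5 N starts it, about 5 N takes it fully down.
- bar_key_top (a point): Centre of the top of the long bar key, grey, 54 mm (along the balance's y) x 20 mm, top 57 mm above the bench when up, 51 mm when fully down.
- square_key (a joint): Travel of the small square key, not to be pressed: 0 up, 0.006 m fully down. Springs back.
- square_key_top (a point): Centre of the top of the small square key, grey, 20 x 20 mm, top 57 mm above the bench.
- beaker: Small open glass beaker, 54 mm across, 55 mm high, standing loose on the balance pan; origin at the centre of its underside. To be left alone.
- bottle: Brown glass bottle with white cap, 48 mm across, 100 mm high, loose on the bench beside the balance; origin at the centre of its underside. To be left alone.
- jar: Clear jar with white cap, 46 mm across, 55 mm high, loose on the bench beside the balance; origin at the centre of its underside. To be left alone.
Not all that is in view belongs to the job. What is meant by the power_box is not green, and is the larger of those in its own colour.

How it is judged:
By the outcome, as a careful person would: the job done as asked, in the order asked, and still so for the second after the job is handed in, with the robot touching nothing.
It also fails if it takes over 43 s, if anything falls off the work surface, if the arm or the gripper's body presses on something with over 40 N, if the wrist force passes 120 N, or if a joint passes its speed limit or range.

## Working session

There is one attempt and no reset: what is moved stays moved. The work goes in short steps, Python scripts to look and compute and a shell command to move; the robot and the scene stay as the last step left them, time stands still between calls to the robot, and variables do not carry over. Pictures are saved under pics/ and viewed, at most 10 in all, crops included, and the job is handed in when it is done.

```bash
mkdir -p pics
python3 - <<'E'
from rig import *
import cv2, numpy as np, pickle
s=sense();print(s)
for n in("scene","side"):
    c=capture(n);pickle.dump(c,open(n+".pkl","wb"))
    cv2.imwrite(f"pics/{n}0.png",c["image"][:,:,::-1])
    print(n,[c[k] for k in("fx","fy","cx","cy","rvec","tvec")])
E
```

```text
{'time_s': 0.0, 'joints': array([-1.55238413e+00,  3.13434555e-01,  1.49847711e+00,  1.04056456e-05,
        1.33097988e+00, -2.23403961e-01]), 'dq': array([ 0.00075597, -0.00065949,  0.00107774, -0.00043642, -0.00028377,
        0.00029919]), 'tau': array([ 2.77058298e-04, -4.12273729e+01, -2.59743261e+01, -1.87576857e-04,
        4.18272335e-03,  1.35481147e-05]), 'eef_pos': array([ 125.70363253, -509.46437979,  238.72790349]), 'ee_rot': array([-6.45516487e-04,  9.92699459e-01,  1.20612449e-01,  7.14752319e-05]), 'force': array([ 0.05873737, -0.32203003,  0.03103118]), 'wrist_torque': array([0.03198621, 0.02977383, 0.01108875]), 'grip_force': 0.0, 'grip_width': 1.0000258704688045}
scene [496.5873806552062, 496.5873806552062, 312.7856272504059, 233.42698903898557, array([ 2.30644736,  1.15829399, -0.36605673]), array([-314.7863939 , -345.56064979, 1254.83846215])]
side [513.7086361591649, 513.7086361591649, 316.7410041835928, 240.00215647515648, array([ 2.14098631, -0.20441352,  0.14597834]), array([-551.29982463,  106.18816923,  852.37351346])]
```

View pics/scene0.png

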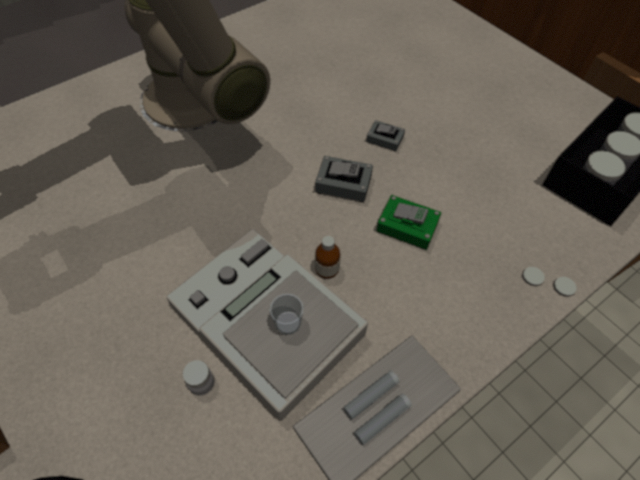

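View pics/side0.png

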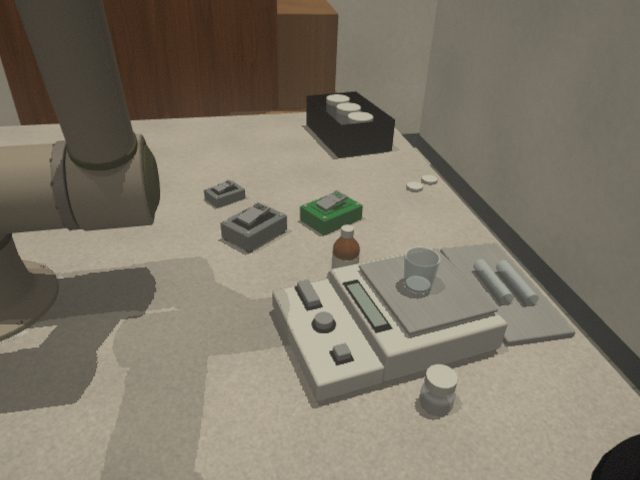

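The scene view shows the balance with its bar key at (256,251), round key (228,274) and square key (198,298). The larger grey box is at (344,177). In the side view these are at (309,294), (323,321), (342,353) and (254,225). Next I zoom in on the details.

```bash
cat > h.py <<'E'
import cv2, numpy as np, pickle
def ray(c,u,v):
    R=cv2.Rodrigues(c["rvec"])[0]; o=-R.T@c["tvec"]
    d=R.T@np.array([(u-c["cx"])/c["fx"],(v-c["cy"])/c["fy"],1]); return o,d
def onz(c,u,v,z):
    o,d=ray(c,u,v); return (o+d*(z-o[2])/d[2])
def tri(a,pa,b,pb):
    A=[];y=[]
    for c,p in((a,pa),(b,pb)):
        o,d=ray(c,*p);d=d/np.linalg.norm(d);P=np.eye(3)-np.outer(d,d);A.append(P);y.append(P@o)
    return np.linalg.lstsq(np.vstack(A),np.hstack(y),rcond=None)[0]
S=lambda n:pickle.load(open(n+".pkl","rb"))
E
python3 - <<'E'
from h import *
a,b=S("scene"),S("side")
def crop(c,x,y,w,h,f): return cv2.resize(np.clip(c["image"][y:y+h,x:x+w,::-1]*1.5,0,255).astype(np.uint8),None,fx=f,fy=f,interpolation=cv2.INTER_CUBIC)
r1=np.hstack([crop(a,310,150,68,54,5.8)[:300,:394],crop(b,216,196,78,60,5)[:300,:390]])
r2=np.hstack([crop(a,165,230,130,99,3)[:297,:390],crop(b,265,265,130,99,3)[:297,:390]])
w=min(r1.shape[1],r2.shape[1]);cv2.imwrite("pics/z.png",np.vstack([r1[:,:w],r2[:,:w]]));print(r1.shape,r2.shape)
for z,p,q in((57,(228,273),(323,320)),(57,(256,250),(309,292)),(57,(198,297),(342,351)),(55,(345,170),(254,216))):
    print(onz(a,*p,z).round(1),onz(b,*q,z).round(1),tri(a,p,b,q).round(1))
E
```

```text
(300, 784, 3) (297, 780, 3)
[ 535.  -195.6   57. ] [ 530.  -198.6   57. ] [ 531.6 -194.3   52.3]
[ 523.7 -128.2   57. ] [ 522.1 -130.9   57. ] [ 522.6 -127.7   54.7]
[ 545.2 -262.9   57. ] [ 542.3 -264.6   57. ] [ 543.3 -262.4   54.2]
[466.8 129.8  55. ] [461.4 122.2  55. ] [462.3 133.9  48.2]
```

View pics/z.png

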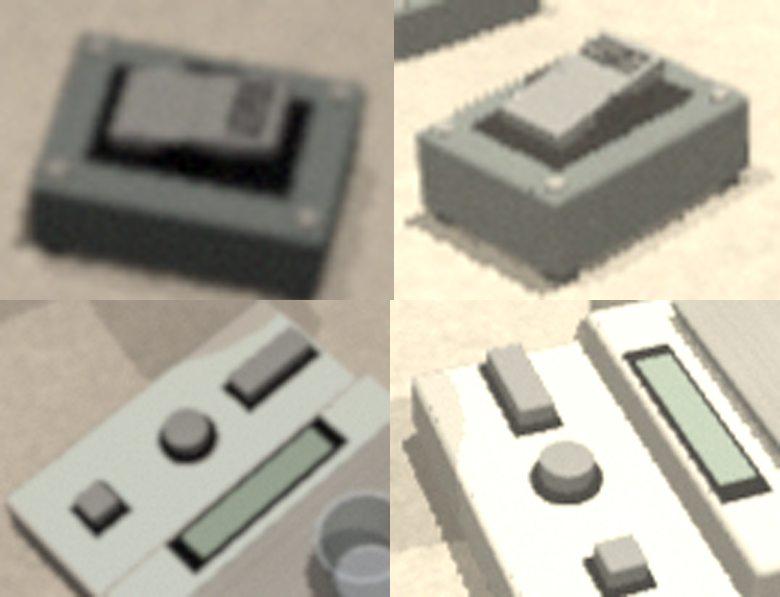

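The ribbed raised end of the rocker points right in the scene view, and the zoom confirms the key layout. Now I compute the box pose and key tops.

Run:
```python
from h import *
a,b=S("scene"),S("side")
A=[(324.7,156.6),(372,165.2),(365.2,191),(315.2,183.6)]
B=[(257,202.6),(287.2,215.4),(247.6,237),(221.2,222.6)]
# order scene: farleft,farright,nearright,nearleft
PA=np.array([onz(a,*p,40) for p in A]);PB=np.array([onz(b,*p,40) for p in B])
for P in(PA,PB):
    print(P.round(0)[:,:2].tolist(),P.mean(0).round(1),[round(float(np.linalg.norm(P[i]-P[(i+1)%4])),0) for i in range(4)])
for p,q in(((227.7,272.7),(323.7,320)),((255,249),(308,291.7)),((198,295.3),(340.7,350))):
    print(onz(a,*p,57).round(1),onz(b,*q,57).round(1))
d=PA[1]+PA[2]-PA[0]-PA[3]; print("scene axis",np.degrees(np.arctan2(d[1],d[0])))
# ribs patch centre
print("ribs",onz(a,310+255/5.8,150+107/5.8,57),onz(b,216+(615-394)/5,196+53/5,57))
```

```text
[[400.0, 128.0], [481.0, 194.0], [527.0, 136.0], [449.0, 65.0]] [464.1 130.7  40. ] [104.0, 74.0, 105.0, 79.0]
[[475.0, 202.0], [530.0, 139.0], [444.0, 72.0], [397.0, 132.0]] [461.5 136.5  40. ] [83.0, 110.0, 76.0, 105.0]
[ 534.1 -195.7   57. ] [ 531.  -198.8   57. ]
[ 520.8 -128.5   57. ] [ 520.7 -129.8   57. ]
[ 542.2 -261.2   57. ] [ 541.  -262.5   57. ]
scene axis 40.76552400909689
ribs [476.00556613 146.35044217  57.        ] [477.22381596 154.0390897   57.        ]
```

```bash
python3 -m handwheel '[[[25,47,0,0,0,0,-1],[25,47,0,0,0,0,-1],[25,47,0,0,0,0,-1],[25,47,0,0,0,0,-1],[25,47,0,0,0,0,-1],[25,47,0,0,0,0,-1],[25,47,0,0,0,0,-1],[25,47,0,0,0,0,-1]]]' 40
```

```text
time_s: 1.1
eef_pos: [326.1, -132.1, 239.3]
ee_rot: [0.0, 0.993, 0.12, 0.0]
force: [0.2, -1.5, 0.2]
grip_width: -0.001
grip_force: 0.0
```

```bash
python3 -m handwheel '[[[25.5,46.5,0,0,0,6.6,-1],[25.5,46.5,0,0,0,6.6,-1],[25.5,46.5,0,0,0,6.6,-1],[25.5,46.5,0,0,0,6.6,-1],[25.5,46.5,0,0,0,0,-1],[25.2,46.5,0,0,0,0,-1],[0,0,0,0,0,0,-1],[0,0,0,0,0,0,-1]]]'
cat >> h.py <<'E'
def wrist(name):
    from rig import sense,capture
    from scipy.spatial.transform import Rotation as Ro
    s=sense();c=capture("wrist");w,x,y,z=s["ee_rot"]
    T=np.eye(4);T[:3,:3]=Ro.from_quat([x,y,z,w]).as_matrix();T[:3,3]=s["eef_pos"]
    W=np.linalg.inv(T@np.array(c["hand_eye"]))
    c["rvec"]=cv2.Rodrigues(np.ascontiguousarray(W[:3,:3]))[0];c["tvec"]=W[:3,3]
    cv2.imwrite(f"pics/{name}.png",c["image"][:,:,::-1]);pickle.dump(c,open(name+".pkl","wb"));return c
def px(c,p): return cv2.projectPoints(np.array([p],float),c["rvec"],c["tvec"],np.array([[c["fx"],0,c["cx"]],[0,c["fy"],c["cy"]],[0,0,1]]),None)[0].ravel().round(1)
E
python3 - <<'E'
from h import *
c=wrist("w1");print(px(c,[478.8,147.1,58]),px(c,[462.8,133.5,54]))
E
```

```text
time_s: 2.1
eef_pos: [478.0, 144.9, 238.9]
ee_rot: [-0.0, 0.939, 0.344, -0.001]
force: [0.1, 0.2, -1.0]
grip_width: 0.0
grip_force: 0.0
[320.7 205.7] [320.7 230.9]
```

View pics/w1.png

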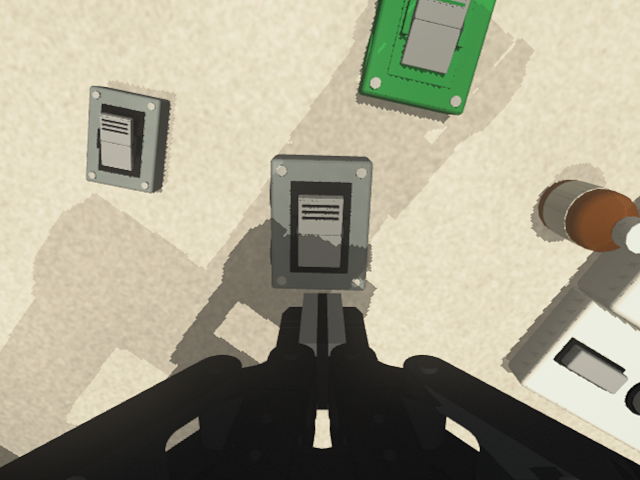

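The wrist view shows the rocker top at (298–343, 194–267) with its ribs at the top, and its centre matches my estimate. I'm descending to just above it.

```bash
python3 -m handwheel '[[[0.8,2.2,-40,0,0,0,-1],[0,0,-40,0,0,0,-1],[0,0,-40,0,0,0,-1],[0,0,-40,0,0,0,-1],[0,0,0,0,0,0,-1]]]'; python3 -m handwheel '[[[0,0,-5,0,0,0,-1],[0,0,-4,0,0,0,-1],[0,0,-3,0,0,0,-1],[0,0,-3,0,0,0,-1]]]'
```

```text
time_s: 2.78
eef_pos: [477.7, 146.4, 77.8]
ee_rot: [-0.001, 0.939, 0.343, -0.002]
force: [0.4, 0.0, 1.4]
grip_width: 0.006
grip_force: 0.0
time_s: 3.28
eef_pos: [479.9, 147.6, 64.9]
ee_rot: [0.0, 0.939, 0.344, 0.001]
force: [0.7, 1.7, 2.4]
grip_width: -0.001
grip_force: 1.2
```

```bash
python3 -m handwheel '[[[0,0,-2,0,0,0,-1],[0,0,-1.5,0,0,0,-1],[0,0,0,0,0,0,-1]]]'; python3 -m handwheel '[[[0,0,-1.5,0,0,0,-1],[0,0,0,0,0,0,-1]]]'
```

```text
time_s: 3.65
eef_pos: [479.5, 147.5, 61.0]
ee_rot: [0.0, 0.939, 0.344, 0.0]
force: [2.6, 2.1, 3.1]
grip_width: 0.0
grip_force: 1.9
time_s: 3.9
eef_pos: [479.6, 147.6, 59.7]
ee_rot: [0.0, 0.939, 0.344, 0.001]
force: [3.8, 2.3, 6.5]
grip_width: -0.004
grip_force: 3.6
```

```bash
python3 -m handwheel '[[[0,0,-1.5,0,0,0,-1],[0,0,0,0,0,0,-1]]]'; python3 -m handwheel '[[[0,0,-1.5,0,0,0,-1],[0,0,0,0,0,0,-1]]]'
```

```text
time_s: 4.15
eef_pos: [479.8, 147.6, 59.3]
ee_rot: [0.0, 0.939, 0.344, 0.001]
force: [-1.4, 0.9, 19.9]
grip_width: -0.001
grip_force: 9.7
time_s: 4.4
eef_pos: [479.9, 147.6, 59.0]
ee_rot: [0.0, 0.939, 0.344, 0.001]
force: [-7.4, -0.2, 34.4]
grip_width: -0.002
grip_force: 16.2
```

The force is climbing without further motion, so the rocker is at its stop. I'm lifting and checking.

```bash
python3 -m handwheel '[[[0,0,20,0,0,0,-1],[0,0,40,0,0,0,-1],[0,0,50,0,0,0,-1],[0,0,50,0,0,0,-1],[0,0,0,0,0,0,-1],[0,0,0,0,0,0,-1]]]'
python3 - <<'E'
from h import *
c=wrist("w2");b=S("w1")
from rig import capture
s=capture("side")
f=lambda im,x,y,w,h,k:cv2.resize(im[y:y+h,x:x+w,::-1],(400,300),interpolation=cv2.INTER_CUBIC)
cv2.imwrite("pics/z2.png",np.hstack([f(c["image"],240,130,160,160,0),f(s["image"],216,196,78,60,0)]))
E
```

```text
time_s: 5.15
eef_pos: [478.3, 147.3, 214.8]
ee_rot: [-0.0, 0.939, 0.344, -0.002]
force: [-0.1, -0.4, -0.6]
grip_width: -0.001
grip_force: 0.0
```

View pics/z2.png

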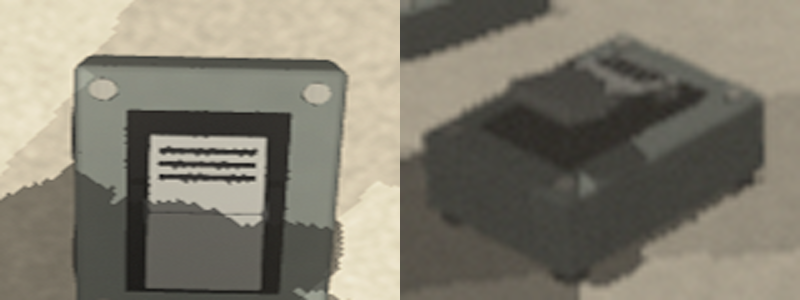

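The rocker is tipped over: the ribbed end is down and the other end is up. Now to the round key.

```bash
python3 -m handwheel '[[[6.7,-43,0,0,0,-3.9,-1],[6.7,-43,0,0,0,-3.9,-1],[6.7,-43,0,0,0,-3.9,-1],[6.7,-43,0,0,0,-3.9,-1],[6.7,-43,0,0,0,-3.9,-1],[6.7,-43,0,0,0,-3.9,-1],[6.7,-43,0,0,0,-3.9,-1],[6.7,-43,0,0,0,-3.9,-1]]]'; python3 -m handwheel '[[[0,0,0,0,0,0,-1],[0,0,0,0,0,0,-1]]]'
python3 - <<'E'
from h import *
c=wrist("w3")
for p in((532.5,-197.2,57),(521,-129,57),(541.6,-262,57)):print(px(c,p))
E
```

```text
time_s: 6.25
eef_pos: [532.4, -197.8, 214.8]
ee_rot: [-0.001, 0.997, 0.078, -0.001]
force: [0.7, 0.2, -0.7]
grip_width: 0.0
grip_force: 0.0
time_s: 6.5
eef_pos: [532.4, -195.9, 215.2]
ee_rot: [-0.001, 0.997, 0.079, -0.001]
force: [0.7, -0.2, -0.6]
grip_width: 0.004
grip_force: 0.0
[324.3 215.6]
[226.6 216.2]
[416.8 217.4]
```

View pics/w3.png

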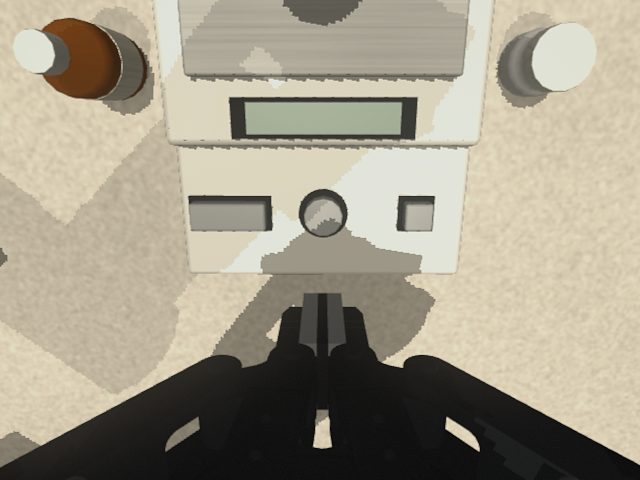

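The keys show at round (323,214), bar (230,213) and square (417,214), within about 2 mm of my estimates. Pressing the round key.

```bash
python3 -m handwheel '[[[1,-0.5,-40,0,0,0,-1],[0,0,-40,0,0,0,-1],[0,0,-40,0,0,0,-1],[0,0,-22,0,0,0,-1],[0,0,0,0,0,0,-1]]]'; python3 -m handwheel '[[[0,0,-4,0,0,0,-1],[0,0,-3,0,0,0,-1],[0,0,-3,0,0,0,-1],[0,0,-2,0,0,0,-1],[0,0,0,0,0,0,-1]]]'
```

```text
time_s: 7.18
eef_pos: [533.1, -195.6, 73.0]
ee_rot: [-0.001, 0.997, 0.08, -0.001]
force: [-0.3, -0.6, -0.7]
grip_width: -0.003
grip_force: 0.0
time_s: 7.8
eef_pos: [533.9, -197.1, 62.4]
ee_rot: [0.0, 0.997, 0.079, 0.0]
force: [1.1, -0.3, 1.0]
grip_width: 0.002
grip_force: 0.6
```

```bash
python3 -m handwheel '[[[0,0,-2,0,0,0,-1],[0,0,-1.5,0,0,0,-1],[0,0,0,0,0,0,-1]]]'; python3 -m handwheel '[[[0,0,-1.5,0,0,0,-1],[0,0,-1,0,0,0,-1],[0,0,0,0,0,0,-1]]]'
```

```text
time_s: 8.18
eef_pos: [534.0, -197.1, 59.0]
ee_rot: [0.0, 0.997, 0.079, 0.0]
force: [0.6, 2.0, 3.8]
grip_width: 0.003
grip_force: 2.1
time_s: 8.55
eef_pos: [534.1, -197.2, 58.6]
ee_rot: [0.001, 0.997, 0.079, 0.0]
force: [-7.4, 3.5, 23.2]
grip_width: -0.003
grip_force: 11.9
```

The round key bottomed out at 23 N. Lifting straight up and moving over the bar key.

```bash
python3 -m handwheel '[[[0,0,15,0,0,0,-1],[0,0,20,0,0,0,-1],[-5.7,33.5,0,0,0,0,-1],[-5.7,33.5,0,0,0,0,-1],[0,0,0,0,0,0,-1],[0,0,-18,0,0,0,-1],[0,0,0,0,0,0,-1],[0,0,0,0,0,0,-1]]]'; python3 -m handwheel '[[[0,0,-5,0,0,0,-1],[0,0,-4,0,0,0,-1],[0,0,-3,0,0,0,-1],[0,0,-2.5,0,0,0,-1],[0,0,0,0,0,0,-1]]]'
```

```text
time_s: 9.55
eef_pos: [522.6, -130.6, 73.7]
ee_rot: [0.0, 0.997, 0.079, 0.0]
force: [0.2, 0.2, -1.0]
grip_width: -0.001
grip_force: 0.0
time_s: 10.18
eef_pos: [522.5, -130.2, 59.1]
ee_rot: [0.0, 0.997, 0.079, 0.0]
force: [-1.2, -0.5, 4.9]
grip_width: -0.002
grip_force: 2.4
```

Pressing to the stop, then holding for at least 1.2 s.

```bash
python3 -m handwheel '[[[0,0,-1.5,0,0,0,-1],[0,0,-1,0,0,0,-1],[0,0,0,0,0,0,-1]]]'; python3 -m handwheel '[[[0,0,0,0,0,0,-1],[0,0,0,0,0,0,-1],[0,0,0,0,0,0,-1],[0,0,0,0,0,0,-1],[0,0,0,0,0,0,-1],[0,0,0,0,0,0,-1],[0,0,0,0,0,0,-1],[0,0,0,0,0,0,-1]]]'; python3 -m handwheel '[[[0,0,0,0,0,0,-1],[0,0,0,0,0,0,-1],[0,0,0,0,0,0,-1]]]'
```

```text
time_s: 10.55
eef_pos: [522.6, -130.2, 58.7]
ee_rot: [0.001, 0.997, 0.079, 0.0]
force: [-8.8, 3.1, 26.9]
grip_width: -0.001
grip_force: 13.3
time_s: 11.55
eef_pos: [522.6, -130.3, 58.7]
ee_rot: [0.001, 0.997, 0.079, 0.0]
force: [-9.1, 2.1, 26.7]
grip_width: 0.0
grip_force: 13.3
time_s: 11.92
eef_pos: [522.6, -130.3, 58.7]
ee_rot: [0.001, 0.997, 0.079, 0.0]
force: [-9.2, 1.8, 25.8]
grip_width: -0.002
grip_force: 13.3
```

```bash
python3 -m handwheel '[[[0,0,10,0,0,0,-1],[0,0,30,0,0,0,-1],[0,0,50,0,0,0,-1],[0,0,50,0,0,0,-1],[0,0,20,0,0,0,-1],[0,0,0,0,0,0,-1],[0,0,0,0,0,0,-1]]]'
python3 - <<'E'
from h import *
wrist("w4")
E
```

```text
time_s: 12.8
eef_pos: [521.9, -129.8, 214.8]
ee_rot: [-0.001, 0.997, 0.079, -0.001]
force: [-0.3, 0.4, 0.4]
grip_width: 0.002
grip_force: 0.0
```

View pics/w4.png

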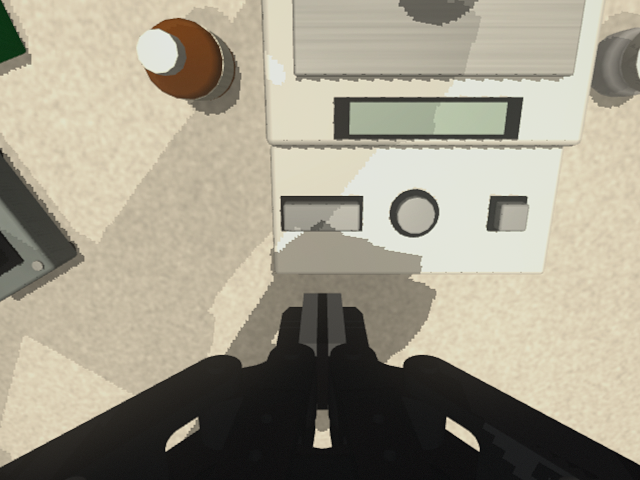

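The bar key (322,215) is up again, the round key (415,213) sits lower, and the square key (510,213) and loose items are untouched. The arm is clear of everything.

```bash
python3 -c "
from rig import *
print(finish_job())"
```

```text
the job is handed in; nothing more can be done
None
```

I handed the job in at about 13 s of the 43 s allowed: the rocker was tipped fully over, the round key pressed in, and the bar key held down for over a second and released, in that order, without touching the square key, beaker, bottle or jar; no verdict came back.

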